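# Draw the spring tester's rod to its mark with the brass puller

### The arm

A 6-joint arm with a two-finger parallel gripper is mounted at the origin on the work surface. World frame = base frame: x ahead of the robot, y to its left, z up, the work surface at z = 0. Lengths are in mm, angles in rad, forces in N, time in s.
With the tool pointing down it reaches from about 275 to 1000 mm from the base axis. Payload 8.4 kg.
Tool frame: the origin (TCP) lies at the very end of the fingers, on their centre line; the grasp point (between the pads) lies 19 mm behind it; z points along the fingers, x is the direction in which the jaws open and shut, and the axes are right-handed (so a half turn about z gives the same grasp; the last joint's range is limited). The gripper opens to 85 mm and grips with 20 to 120 N. Pads are 22 mm wide; open, the fingers measure 114 mm over their backs; the gripper's body (76 mm by 85 mm) begins 54 mm behind the grasp point. The pads swing forward as they close: fully open they stand 13 mm farther back than shut.
Start: joints at [1.154, 0.353, 1.633, -0, 1.155, -0.002], TCP at [251.878, 572.001, 231.281] pointing down, gripper open.
Joint ranges: [-2.63, 2.63], [-0.92, 2.1], [0.06, 2.66], [-1.3, 4.44], [0, 2.69], [-3.02, 3.02]. Speed limits (rad/s): [2.22, 2.22, 2.79, 3.14, 3.14, 3.14].

### API

Orientations are given as [roll, pitch, yaw] about the fixed x, y, z axes, in that order (R = Rz(yaw) Ry(pitch) Rx(roll)).
In Python, from rig import sense, grab_frame, calibration, sign_off gives the robot as it stands.
- The arm moves only by the tool servo_tool, never from a script. Its argument "series" is one flat list of numbers, 4 for each row, row after row: the shift along the world's x, y, z in m, then the turn about the world's z in degrees. In form: [x, y, z, yaw, x, y, z, yaw, ...]. A call has 1 to 8 rows; each row shifts and turns the commanded pose from where the row before left it; what a row does not reach is not made up. A row lasts 1/12 s, in which the tool goes at most 41.7 mm and 7.16 degrees, less where a joint would pass 70% of its speed; a pose out of reach is approached as far as the arm can. A call is refused whole if a number of a shift passes 0.0417 or a number of a turn 7.16, either way. A call with a gripper value outside its range is refused whole. "gripper" is the finger opening in m, from 0 to 0.0854, set as the call begins (left out, the last holds). The fingers move at their own pace and stop on an object; "newtons" is the grip in N (left out, the last holds). Time passes only in rows, so rows that do not move let the fingers close. It gives the time, the measured TCP pose, the force and the opening at its end, in the units of the state.
- sense(): the state, without advancing time (a new reading comes with each control period).
- grab_frame(name): name is "scene" or "top" or "wrist"; returns the picture (400x640x3 uint8, blue, green, red); there is no depth.
- calibration(name): a dict with "fx", "fy", "cx", "cy" (pixels), "rvec" (rotation vector, rad) and "tvec" (3), from world to camera coordinates, as OpenCV has them. Camera axes: x right, y down, z forward; pixel columns grow to the right and rows downward; lengths in mm; the calibration is good to about 2 mm. A picture is of the moment at which its call begins: read the wrist's pose just before it. calibration takes no time and is no camera call; for the wrist camera it gives the pose at the moment of the call.
- sign_off(): hands the job in, once; it reports no verdict.
The state is a dict: "clock": time; "qpos": joint angles; "qvel": joint speeds; "joint_efforts": joint torques, N m; "eef_pos": TCP position; "tcp_rot": TCP orientation; "contact_force": force on the tool from outside, world axes, zero at the start; "wrist_torque": the same for the moment, N m; "opening": opening from 0.0 (shut) to 1.0 (fully open).
Only numpy, scipy, OpenCV 4.12 (cv2) and the standard library are available. Lean on these libraries where they do the work, as an engineer would, in place of code of your own. Each camera call takes 0.05 s, during which the arm holds its last target. There are 200 camera calls.

### The job

Pick up the brass puller, lower its eye over the upright pin of the spring tester while the rod is still in, then draw the sprung rod out with the puller until the pin stands directly abreast of the pointed gauge, and finish still gripping the puller and holding the rod steady at that mark so the spring can be looked over. Pull with the puller only, without touching the rod or its pin with the gripper, and do not run the rod out near its far stop. Leave the steam engine, the clockwork motor and the sanding block where they are.

Things in the scene. Friction and masses are not known exactly. Their poses are not given: they have to be found in the camera images.
- tester: Spring tester, fixed: grey base plate 10 mm thick (x -35 to 72, y -180 to 95 mm) with a level steel tube along y (26 mm across, 32 over its collars, axis 40 mm up, y -172 to -30 mm). Origin on the bench below the pin when the rod is fully in; z up; +y is the way the rod is drawn out.
- rod: Tester's telescoping 12 mm steel rod with a 24 mm cube head and on it an upright pin, 10 mm across, 32 tall. Origin at the pin's foot, on the head's top, 52 mm above the bench; axes as the tester's. Slides only along +y, from fully in (start) to a far stop at 95 mm (keep under 85). Inner spring pulls back: 4 N at the start, plus 1.2 N per 10 mm.
- pin_tip (a point): Top of the rod's pin, 32 mm above the head's top (84 mm above the bench).
- gauge: Length mark: fixed steel post 16 mm square, top 44 mm above the bench, on the base plate at the tester's x = 60 mm, 40 to 60 mm along +y from the pin's start; its wedge point aims at the rod, ending 34 mm from its axis. Origin at foot centre, axes as the tester's. The rod is at its mark when pin centre and post centre have the same tester y.
- puller: Loose brass puller lying flat, 0.1 to 0.25 kg. Origin at the underside below mid-handle, z up. Block handle 16 wide (x), 20 tall, 76 mm long (y -38 to 38), then a cross bar 26 wide, 20 tall (to y = 48) that stops fingers slipping off. A neck leads to a flat ring at the -y end: outside 36, hole 22 mm, z 6 to 14 mm, hole axis z, centre y = -75 mm.
- puller_eye (a point): Centre of the puller's ring hole, 75 mm from the origin along the puller's -y, 10 mm above its underside.
- engine: Bystander: black tin steam engine, base 120 x 75 mm, 120 mm tall, loose. Origin under its centre. Leave it alone.
- motor: Bystander: nickel-plated clockwork motor, 60 x 39 mm, 55 mm tall, key on its +y side reaching 34 mm from the middle, loose. Origin under its centre. Leave it alone.
- block: Bystander: beech sanding block 60 x 100 x 28 mm, loose. Origin under its centre. Leave it alone.
Not all that is in view belongs to the job. Several things look just like the puller: the one meant starts farthest from the robot's base.

How it is judged (in metres and radians):
On the way:
1. the puller's eye is down over the pin, the rod still in (drawn less than 15 mm) (horizontal distance between puller_eye and pin_tip below 0.01 m and z of puller_eye in the frame of rod between -0.004 and 0.028 m and distance of rod from where it was at the start of the episode below 0.015 m), for 0.2 s.
At the end, for the whole second after the job is handed in: Pin still and within 5 mm of the gauge along the tester's y; puller's eye round the pin (within 10 mm, below its top), pulling over 3 N; puller gripped, over 30 mm up, not bearing on the gauge; gripper clear of rod and pin; engine, motor, block moved under 20 mm (y of rod in the frame of gauge between -0.005 and 0.005 m and horizontal distance between puller_eye and pin_tip below 0.01 m and z of puller_eye in the frame of rod between -0.004 and 0.028 m and contact force between puller and rod above 3 N and contact force between the fingers and puller above 2 N and contact force between each of the arm, the fingers and rod below 0.5 N and contact force between puller and gauge below 0.5 N and height (world z) of puller above 0.03 m and linear speed of rod below 0.01 m/s and distance of each of engine, motor, block from where it was at the start of the episode below 0.02 m); the arm keeps its last pose, push and grip.
It fails at once if the rod is run out to near its far stop (85 mm or more) (distance of rod from where it was at the start of the episode above 0.085 m).
It fails at once if the gripper pushes or pulls the rod or its pin (contact force between any of the fingers, the arm and rod above 3 N).
It fails at once if a bystander is pushed more than 20 mm (distance of any of engine, motor, block from where it was at the start of the episode above 0.02 m).
It also fails if it takes over 45 s, if anything falls off the work surface, if the arm or the gripper's body presses on something with over 40 N, if the wrist force passes 120 N, or if a joint passes its speed limit or range.

## Working session

There is one attempt and no reset: what is moved stays moved. The work goes in short steps, Python scripts to look and compute and a tool call to move; the robot and the scene stay as the last step left them, time stands still between calls to the robot, and variables do not carry over. Pictures are saved under pics/ and viewed, about 8 in all and at most 12, crops included, and the job is handed in when it is done.

Besides the shell and the picture viewer there is one more tool, called after "Emit:" as name(argument=value, ...) on one line, values as JSON. servo_tool: Moves the arm, as the interface text tells. Its arguments: {"type":"object","properties":{"series":{"type":"array"},"gripper":{"type":"number"},"newtons":{"type":"number"}},"required":["series"]}

```bash
mkdir -p pics; cat > h.py <<'E'
import cv2, numpy as np
from rig import sense, grab_frame, calibration
def cam(n):
    c=calibration(n); K=np.array([[c['fx'],0,c['cx']],[0,c['fy'],c['cy']],[0,0,1.]])
    return K,np.array(c['rvec'],float),np.array(c['tvec'],float)
def ray(n,px,z,C=None):
    K,r,t=C or cam(n); R=cv2.Rodrigues(r)[0]; o=-R.T@t.ravel()
    d=R.T@np.linalg.inv(K)@np.array([px[0],px[1],1.]); return o+d*(z-o[2])/d[2]
def proj(n,P,C=None):
    K,r,t=C or cam(n); return cv2.projectPoints(np.array(P,float).reshape(-1,3),r,t,K,None)[0].reshape(-1,2)
E
python3 - <<'E'
from h import *
for n in('top','scene'):
    cv2.imwrite(f'pics/{n}0.png',grab_frame(n)); c=cam(n); print(n,c[0][0,0],-cv2.Rodrigues(c[1])[0].T@c[2].ravel())
print(sense())
E
```

```text
top 408.9527493869862 [ 412.18005701  -53.20263834 1039.80303178]
scene 501.8944225263129 [1287.65270141  767.45133442  909.59061287]
{'clock': 0.1, 'qpos': array([ 1.15360867e+00,  3.53577283e-01,  1.63406400e+00, -2.35028166e-05,
        1.15519107e+00, -2.38676112e-03]), 'qvel': array([-0.00041966, -0.00174901, -0.00039279,  0.00085281,  0.00066234,
       -0.00114908]), 'joint_efforts': array([-4.31375574e-04, -6.06354833e+01, -3.42821252e+01, -7.92202809e-05,
        3.90063869e-03,  2.09001584e-06]), 'eef_pos': array([251.70604808, 571.60800815, 230.63594304]), 'tcp_rot': array([3.14157412e+00, 1.23974338e-03, 1.15600492e+00]), 'contact_force': array([ 0.10786534, -0.16319177, -0.21236337]), 'wrist_torque': array([-0.01497702, -0.01313728,  0.00862757]), 'opening': 1.0023704236758348}
```

View pics/top0.png

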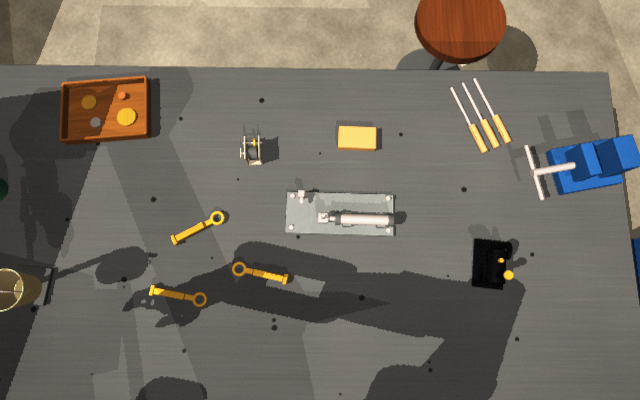

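View pics/scene0.png

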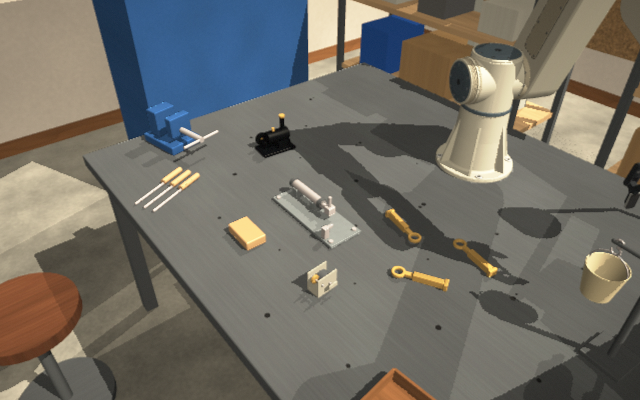

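Three lookalike pullers in the top view: A (198,228), B (260,272), C (178,294). The tester's pin is near (323,217) and the gauge near (301,195), with the rod drawn out to image left. Next I'll compute distances and take enlarged crops.

```bash
python3 - <<'E'
from h import *
for k,h_,e in(('A',(178,239),(217,218)),('B',(284,278),(238,268)),('C',(153,290),(200,299))):
    a,b=ray('top',h_,15),ray('top',e,12); print(k,a[:2].round(),b[:2].round(),np.linalg.norm((a+b)[:2]/2).round())
im=cv2.imread('pics/top0.png')
a=cv2.resize(im[200:250,165:235],None,fx=8,fy=8,interpolation=cv2.INTER_CUBIC)
b=cv2.resize(im[185:240,280:400],None,fx=6,fy=6,interpolation=cv2.INTER_CUBIC)[:, :720]
c=np.zeros((400+330-130,800,3),np.uint8); 
a=cv2.resize(a,None,fx=.625,fy=.625); c[:250,:350]=a; c[260:590,:720]=b
cv2.imwrite('pics/crop1.png',c)
E
```

```text
A [516. 301.] [571. 208.] 600.0
B [424.  33.] [447. 148.] 444.0
C [391. 352.] [371. 237.] 481.0
```

View pics/crop1.png

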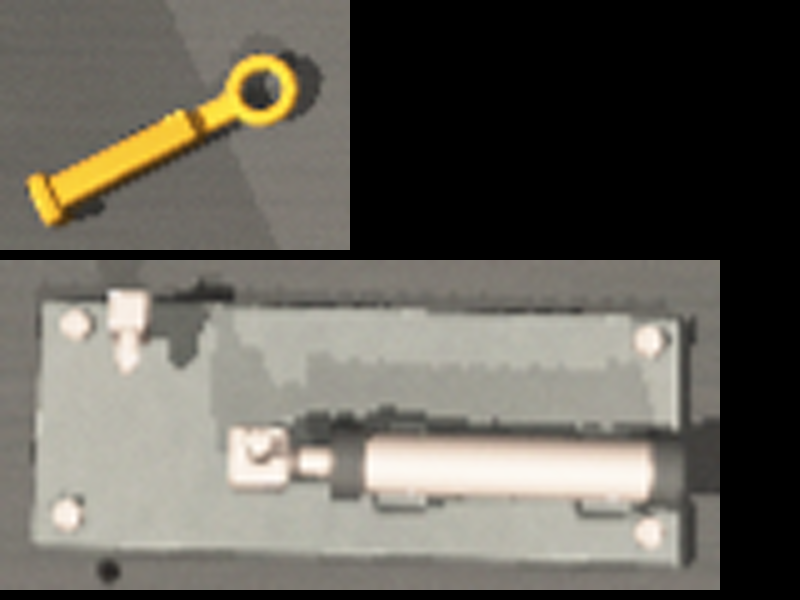

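```bash
python3 - <<'E'
from h import *
A=lambda x,y:(165+x/5-.4,200+y/5-.4); T=lambda x,y:(280+x/6-.4,185+(y-260)/6-.4)
f=lambda p,z:ray('top',p,z)[:2]
ring=f(A(261,90),14); h1=f(A(56,190),20); h2=f(A(190,124),20); d=(h1+h2)/2-ring
print('ring',ring,'mid',(h1+h2)/2,'len',np.hypot(*d),'dir',np.degrees(np.arctan2(d[1],d[0])))
C=[f(T(*p),10) for p in((45,300),(683,318),(683,565),(33,545))]
for c in C: print(c)
# tester fit: corners (72,95),(72,-180),(-35,-180),(-35,95)
L=np.array([(72,95),(72,-180),(-35,-180),(-35,95)],float)
M=cv2.estimateAffinePartial2D(L,np.array(C))[0]; print(M, 'yaw',np.degrees(np.arctan2(M[1,0],M[0,0])),'scale',np.hypot(M[0,0],M[1,0]))
print('gauge',f(T(128,305),44),'fit',M@[60,50,1]); print('head',f(T(258,457),52),'pin tip',f(T(262,445),84))
E
```

```text
ring [572.06178458 207.81716501] mid [536.2977601  273.17577088] len 74.50377714447029 dir 118.68734063557437
[643.85344364  31.82784876]
[ 639.68998264 -242.45969822]
[ 533.17918695 -240.1208008 ]
[537.94187322  33.83609612]
[[ 9.96258453e-01  1.67664014e-02  5.70947928e+02]
 [-1.67664014e-02  9.96258453e-01 -6.15779771e+01]] yaw -0.9641608155661175 scale 0.996399526802347
gauge [634.54812957  -5.53765919] fit [631.56175562 -12.77103858]
head [570.06281876 -60.27978559] pin tip [569.7606973  -61.57185002]
```

A is the farthest from the base (about 600 mm, against 444 for B and 481 for C), and the crop shows a full puller with its ring at upper right. Approaching it now.

Emit:
servo_tool(series=[0.0276,-0.0283,-0.006,-4,0.0276,-0.0283,-0.006,-4,0.0276,-0.0283,-0.006,-4,0.0276,-0.0283,-0.006,-4,0.0276,-0.0283,-0.006,-4,0.0276,-0.0283,-0.006,-4,0.0276,-0.0283,-0.006,-4,0.0276,-0.0283,-0.006,-4], gripper=0.0854, newtons=80)

```text
clock: 0.77
eef_pos: [473.6, 343.9, 182.8]
tcp_rot: [-3.142, 0.0, 0.594]
contact_force: [1.5, 0.7, -0.1]
opening: 1.001
```

Emit:
servo_tool(series=[0.0276,-0.0283,-0.016,-4,0.0276,-0.0283,-0.016,-1.5,0,0,0,0,0,0,0,0])

```text
clock: 1.1
eef_pos: [527.0, 288.2, 150.6]
tcp_rot: [3.142, 0.003, 0.498]
contact_force: [-0.0, -0.1, -0.1]
opening: 1.003
```

```bash
python3 - <<'E'
from h import *
s=sense(); print(s['eef_pos'],np.degrees(s['tcp_rot']),s['clock']); c=cam('wrist'); R=cv2.Rodrigues(c[1])[0]
print(-R.T@c[2].ravel(),R[2])
cv2.imwrite('pics/w1.png',grab_frame('wrist'))
np.savez('w1.npz',K=c[0],r=c[1],t=c[2])
E
```

```text
[527.04251583 288.23518752 150.63154047] [1.79999459e+02 1.45010130e-01 2.85435317e+01] 1.1
[494.49063649 350.80807853 294.13918833] [ 0.13173303 -0.24612941 -0.96024305]
```

View pics/w1.png

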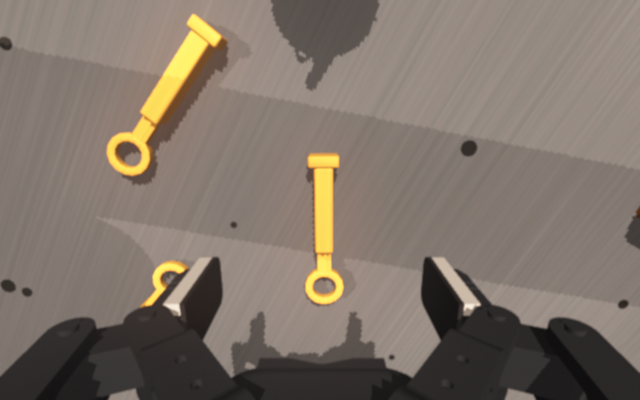

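The wrist view shows the puller upright between the jaws: ring centre (324,287), handle from (324,253) to (323,167).

```bash
python3 - <<'E'
from h import *
d=np.load('w1.npz');C=(d['K'],d['r'],d['t'])
ring=ray('',(324.5,286.5),12,C)[:2];a=ray('',(324,253),20,C)[:2];b=ray('',(323,167),20,C)[:2]
print(ring,a,b,(a+b)/2,np.linalg.norm(b-a),np.linalg.norm((a+b)/2-ring)); v=b-ring;v2=b-a
print(np.degrees(np.arctan2(v[1],v[0])),np.degrees(np.arctan2(v2[1],v2[0])))
u=v/np.linalg.norm(v); print('grasp',ring+93*u,'tcp',sense()['eef_pos'])
E
```

```text
[575.58131401 206.64200865] [556.95303242 239.68145323] [519.41744068 306.70586898] [538.18523655 273.19366111] 76.81922255271661 76.3386471884436
119.30463908123443 119.25007509197394
grasp [530.0621795  287.74076569] tcp [526.54041808 289.59444074 151.37629023]
```

Emit:
servo_tool(series=[0.001,-0.0005,-0.025,0.4,0.001,0,-0.025,0,0,0,-0.025,0,0,0,-0.025,0,0,0,-0.025,0,0,0,-0.0217,0,0,0,0,0,0,0,0,0])

```text
clock: 1.82
eef_pos: [527.4, 290.6, 5.1]
tcp_rot: [-3.141, 0.002, 0.51]
contact_force: [1.0, -0.1, 1.3]
opening: 0.997
```

Emit:
servo_tool(series=[0,0,0,0,0,0,0,0,0,0,0,0,0,0,0,0,0,0,0,0,0,0,0,0,0,0,0,0,0,0,0,0], gripper=0.0, newtons=80)

```text
clock: 2.48
eef_pos: [529.0, 290.0, 6.2]
tcp_rot: [-3.142, -0.001, 0.508]
contact_force: [-1.9, -1.3, 7.4]
opening: 0.163
```

Emit:
servo_tool(series=[0,0,0.01,0,0,0,0.02,0,0,0,0.025,0,0,0,0.025,0,0,0,0.02,0,0.005,-0.01,0.005,-2,0.005,-0.02,0,-4,0.005,-0.025,0,-4])

```text
clock: 3.15
eef_pos: [544.1, 234.6, 110.7]
tcp_rot: [-3.141, -0.001, 0.331]
contact_force: [0.4, -0.5, -1.4]
opening: 0.161
```

Emit:
servo_tool(series=[0.005,-0.03,0,-4,0.005,-0.03,0,-4,0.005,-0.03,0,-4,0.005,-0.03,0,-4,0.005,-0.025,0,-3,0.003,-0.015,0,-1,0,0,0,0,0,0,0,0])

```text
clock: 3.82
eef_pos: [571.2, 73.5, 109.7]
tcp_rot: [3.142, 0.001, -0.018]
contact_force: [1.2, 0.0, -2.3]
opening: 0.164
```

```bash
python3 - <<'E'
from h import *
s=sense(); print(s['eef_pos'],np.degrees(s['tcp_rot']),s['clock'],s['opening'],s['contact_force']); c=cam('wrist')
im=grab_frame('wrist');np.savez('w2.npz',K=c[0],r=c[1],t=c[2]); cv2.imwrite('pics/w2.png',im)
cv2.imwrite('pics/top2.png',grab_frame('top'));
E
```

```text
[571.24433861  73.47330779 109.71309041] [ 1.79996010e+02  6.20895668e-02 -1.03703161e+00] 3.8167 0.1635706606784844 [ 1.20881786  0.02244443 -2.2992879 ]
```

View pics/w2.png

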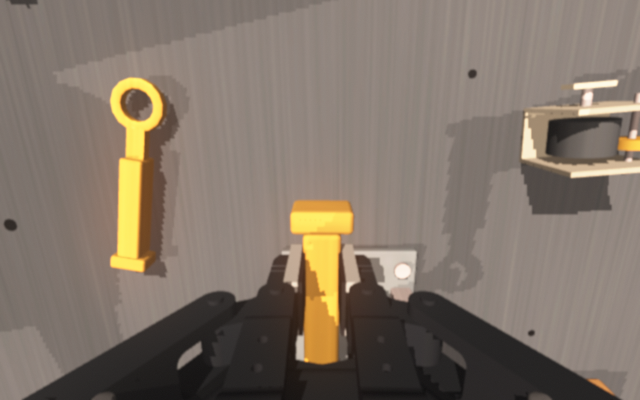

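The puller is held straight between the pads, with the bar at (322,217), but the gripper hides the ring. I'll check with the top and scene cameras.

```bash
python3 - <<'E'
from h import *
s=grab_frame('scene'); t=cv2.imread('pics/top2.png'); cv2.imwrite('pics/sc2.png',s)
a=cv2.resize(t[180:245,270:400],None,fx=6,fy=6,interpolation=cv2.INTER_CUBIC)[:300,:780]
b=cv2.resize(s[165:250,265:400],None,fx=3.5,fy=3.5,interpolation=cv2.INTER_CUBIC)
c=np.zeros((600,800,3),np.uint8);c[:300,:780]=a;c[302:302+b.shape[0],:b.shape[1]]=b
cv2.imwrite('pics/c2.png',c)
E
```

```text
(no output)
```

View pics/c2.png

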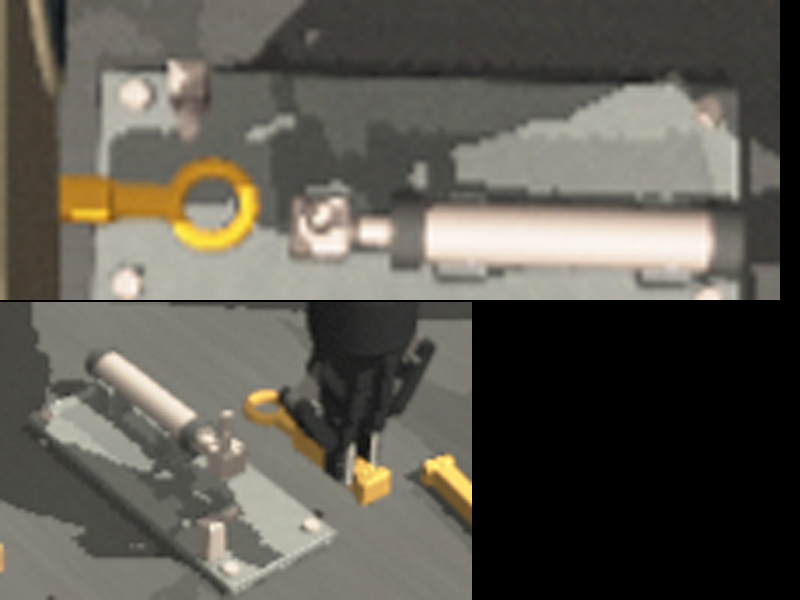

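```bash
python3 - <<'E'
from h import *
T=lambda x,y:(270+x/6-.4,180+y/6-.4); f=lambda p,z:ray('top',T(*p),z)[:2].round(1)
print('ring',f((214,204),119),'head',f((319.5,227),52),'tip',f((321,212),84),'gauge',f((188,80),44),'wedge',f((188,138),38), sense()['eef_pos'])
E
```

```text
ring [567.7 -20.1] head [570.1 -60.9] tip [571.  -61.2] gauge [632.4  -5.6] wedge [609.   -5.8] [571.24628561  75.30894564 110.0009779 ]
```

Emit:
servo_tool(series=[0.001,-0.008,0,0,0.001,-0.012,0,0,0.001,-0.012,0,0,0,-0.009,0,0,0,0,0,0,0,0,0,0])

```text
clock: 4.47
eef_pos: [574.6, 33.0, 110.3]
tcp_rot: [-3.141, 0.0, -0.017]
contact_force: [0.1, -0.0, -1.6]
opening: 0.162
```

```bash
python3 - <<'E'
from h import *
print(sense()['eef_pos'])
s=grab_frame('scene'); t=grab_frame('top')
a=cv2.resize(t[195:235,280:350],None,fx=8,fy=8,interpolation=cv2.INTER_CUBIC)
b=cv2.resize(s[180:235,290:380],None,fx=5,fy=5,interpolation=cv2.INTER_CUBIC)
c=np.zeros((600,800,3),np.uint8);c[:320,:560]=a;c[322:322+b.shape[0],:b.shape[1]]=b
cv2.imwrite('pics/c3.png',c)
E
```

```text
[574.58756862  32.96588303 110.32456177]
```

View pics/c3.png

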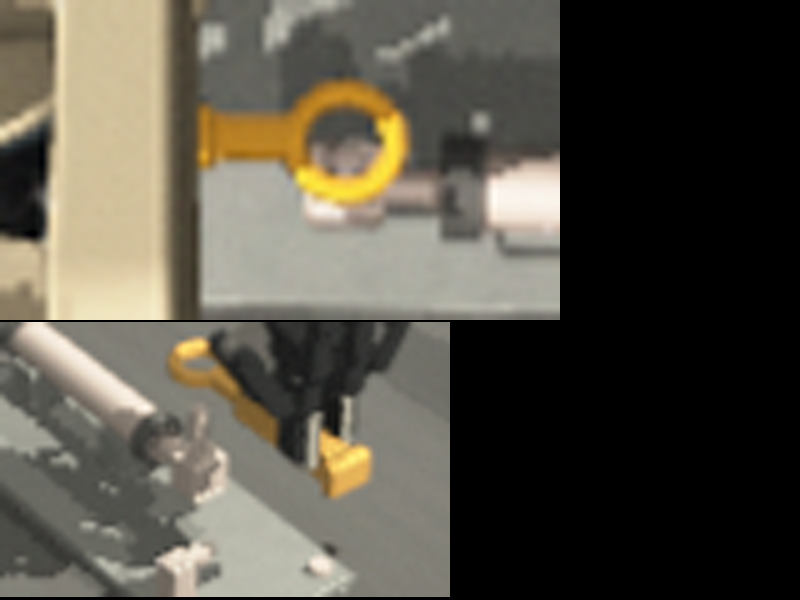

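```bash
python3 - <<'E'
from h import *
t=ray('top',(280+348/8-.45,195+142/8-.45),119); print('ring top',t)
def tri(p,q):
    Ps=[];
    for n in('top','scene'):
        K,r,tt=cam(n); Ps.append(K@np.c_[cv2.Rodrigues(r)[0],tt.ravel()])
    X=cv2.triangulatePoints(Ps[0],Ps[1],np.array(p,float).reshape(2,1),np.array(q,float).reshape(2,1)).ravel(); return X[:3]/X[3]
print('tri',tri((280+348/8-.45,195+142/8-.45),(290+193/5-.4,180+40/5-.4)))
print('pin',proj('top',[570.5,-61,84]),proj('scene',[570.5,-61,84]),'obs scene',(329.4,197))
print('pin scene ray',ray('scene',(329.2,197),84))
E
```

```text
ring top [571.23276029 -60.68681293 119.        ]
tri [574.15046934 -62.92817504 115.04729814]
pin [[323.02877937 215.12186801]] [[330.24173965 196.76012491]] obs scene (329.4, 197)
pin scene ray [573.42034429 -61.94855048  84.        ]
```

Both cameras put the ring over the pin to within about 1–2 mm. Lowering 48 mm and checking the contact force.

Emit:
servo_tool(series=[0,0,-0.006,0,0,0,-0.008,0,0,0,-0.008,0,0,0,-0.008,0,0,0,-0.008,0,0,0,-0.006,0,0,0,-0.004,0,0,0,0,0])

```text
clock: 5.23
eef_pos: [573.9, 33.8, 61.1]
tcp_rot: [3.141, 0.002, -0.015]
contact_force: [-0.7, 0.1, -1.7]
opening: 0.158
```

Emit:
servo_tool(series=[0,0,0,0,0,0,0,0,0,0,0,0,0,0,0,0])

```text
clock: 5.57
eef_pos: [574.9, 33.8, 62.8]
tcp_rot: [-3.142, -0.001, -0.015]
contact_force: [0.2, -0.7, -2.2]
opening: 0.162
```

```bash
python3 - <<'E'
from h import *
print(sense()['eef_pos'],sense()['contact_force'])
s=grab_frame('scene'); t=grab_frame('top')
a=cv2.resize(t[195:235,280:350],None,fx=8,fy=8,interpolation=cv2.INTER_CUBIC)
b=cv2.resize(s[180:235,290:380],None,fx=5,fy=5,interpolation=cv2.INTER_CUBIC)
c=np.zeros((600,800,3),np.uint8);c[:320,:560]=a;c[322:322+b.shape[0],:b.shape[1]]=b
cv2.imwrite('pics/c4.png',c)
E
```

```text
[574.93514342  33.78970554  62.75488591] [ 0.15654064 -0.73694607 -2.20271832]
```

View pics/c4.png

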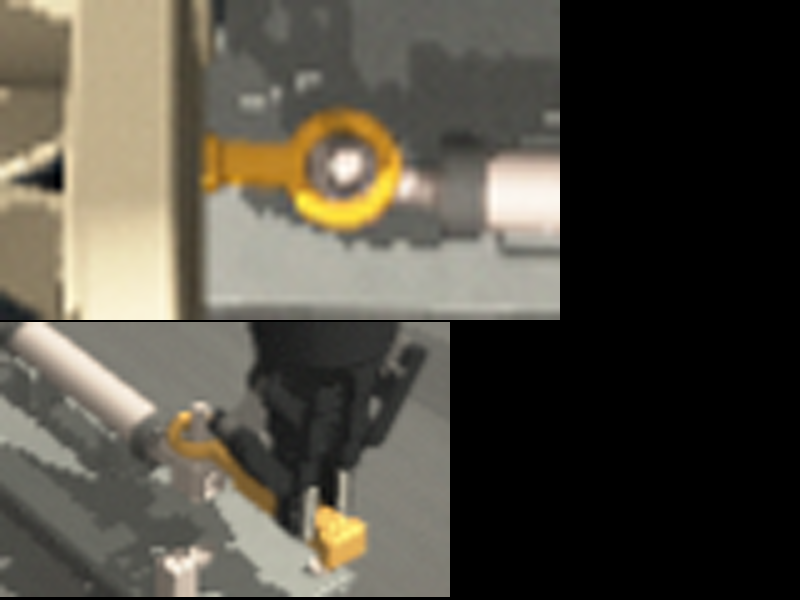

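The pin tip shows in the middle of the ring hole at (345,165), so the eye is down over the pin. Drawing the rod slowly, stopping short of the mark.

Emit:
servo_tool(series=[0,0.003,-0.001,0,0,0.004,-0.001,0,0,0.006,-0.001,0,0,0.008,0,0,0,0.008,0,0,0,0.008,0,0,0,0.008,0,0,0.001,0.006,0,0])

```text
clock: 6.33
eef_pos: [575.5, 84.3, 59.4]
tcp_rot: [3.139, 0.0, -0.014]
contact_force: [-1.8, -10.7, 1.3]
opening: 0.16
```

Emit:
servo_tool(series=[0,0.004,0,0,0,0.002,0,0,0,0,0,0,0,0,0,0])

```text
clock: 6.67
eef_pos: [575.4, 89.9, 59.2]
tcp_rot: [3.139, 0.0, -0.014]
contact_force: [0.2, -9.4, 0.2]
opening: 0.16
```

```bash
cat > look.py <<'E'
from h import *; import sys
print(sense()['eef_pos'],sense()['contact_force'],sense()['clock'])
s=grab_frame('scene'); t=grab_frame('top')
a=cv2.resize(t[183:228,270:340],None,fx=8,fy=8,interpolation=cv2.INTER_CUBIC)[:340]
b=cv2.resize(s[185:245,290:390],None,fx=4.2,fy=4.2,interpolation=cv2.INTER_CUBIC)
c=np.zeros((600,800,3),np.uint8);c[:340,:560]=a;c[342:342+b.shape[0],:b.shape[1]]=b
cv2.imwrite(f'pics/{sys.argv[1]}.png',c)
E
python3 look.py c5
```

```text
[575.40541849  89.85691185  59.24730409] [ 0.20043629 -9.37015021  0.23719338] 6.6667
```

View pics/c5.png

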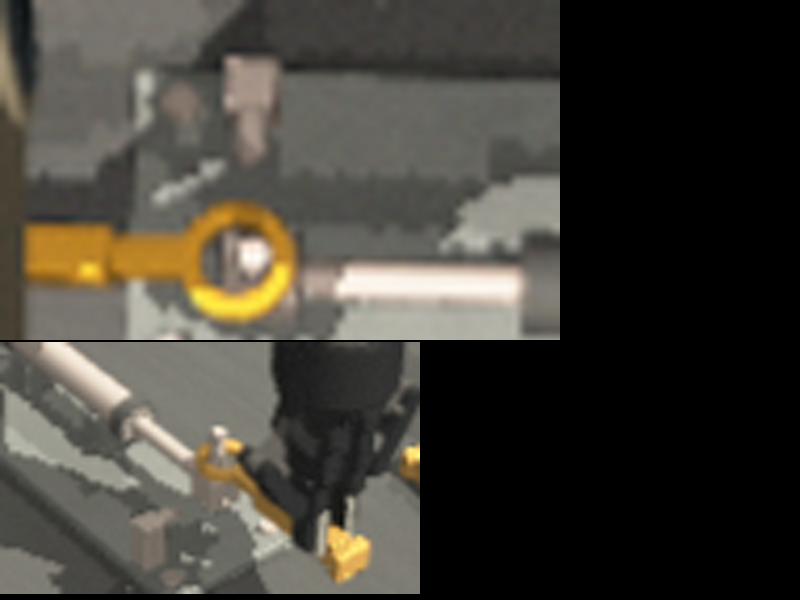

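```bash
python3 - <<'E'
from h import *
f=lambda x,y,z:ray('top',(270+x/8-.45,183+y/8-.45),z)[:2].round(1)
e=np.array([np.sin(np.radians(1)),np.cos(np.radians(1))])
P=f(253,254,84);G=f(252,84,44);W=f(252,158,38);R=f(239,262,73)
print(P,G,W,'ring',R,'need along y',(G-P)@e,(W-P)@e)
E
```

```text
[571.8  -9.2] [632.1  -5.9] [609.8  -6.1] ring [571.1  -4.6] need along y 4.351877502184287 3.762719299601586
```

Pin at (253,254) and gauge at (252,84) in the crop, so after correcting for perspective the pin is about 4 mm short. Advancing 4 mm.

Emit:
servo_tool(series=[0,0.002,0,0,0,0.002,0,0,0,0,0,0,0,0,0,0,0,0,0,0,0,0,0,0])

```text
clock: 7.27
eef_pos: [575.4, 93.6, 59.3]
tcp_rot: [3.139, 0.0, -0.014]
contact_force: [-0.5, -9.4, 0.4]
opening: 0.164
```

```bash
python3 look.py c6; python3 - <<'E'
from h import *
# alignment line: project tester-x line through candidate pin positions
print(sense()['opening'])
E
```

```text
[575.44487602  93.57332491  59.2737247 ] [-0.47774925 -9.43756963  0.42258603] 7.2667
0.16196787960292747
```

View pics/c6.png

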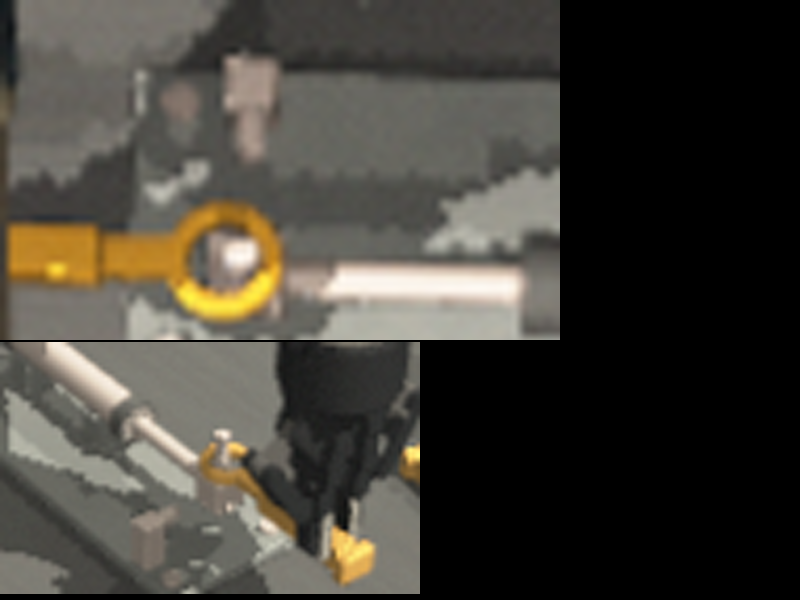

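```bash
python3 - <<'E'
from h import *
f=lambda x,y,z:ray('top',(270+x/8-.45,183+y/8-.45),z)[:2].round(1)
e=np.array([np.sin(np.radians(1)),np.cos(np.radians(1))])
P=f(240,253,84);G=f(252,84,44);R=f(227,262,70)
print(P,G,'need',(G-P)@e,'ring-pin',R-P)
# scene check: pin tip (222,434) , post top centre ~ (153,518)
h=lambda x,y,z:ray('scene',(290+x/4.2-.4,185+(y-342)/4.2-.4),z)[:2].round(1)
P=h(222,434,84);G=h(155,516,44);print('scene',P,G,(G-P)@e)
print(sense()['qvel'])
E
```

```text
[572.   -5.4] [632.1  -5.9] need 0.5489657793025439 ring-pin [-0.4  4.6]
scene [572.9  -7.6] [626.8  -8.4] 0.1408065508444671
[-0.00071487 -0.0003802   0.00039444 -0.0002171   0.00097068 -0.00047902]
```

Both cameras put the pin within about 0.6 mm of the gauge. The pull is about 9.4 N and everything is at rest, so I'm handing in.

```bash
python3 -c "from rig import sign_off; print(sign_off())"
```

```text
the job is handed in; nothing more can be done
None
```

I handed the job in at about 7.4 s of the 45 s allowed, with the rod at its mark and the puller still gripped. `sign_off` reports no verdict, so this rests on my own last checks.

**What I did:** I gripped the farthest of the three lookalike pullers near its cross bar at 80 N. I lowered its eye over the pin while the rod was in, then drew the rod about 56 mm to the gauge and held it there.

**Last checks:**
- **Pin at the gauge:** the pin was 0.5 mm short of the gauge along y by the top camera, and 0.1 mm by the scene camera. The two cameras differed by 2–3 mm in absolute position, but the pin-to-gauge distances agree.
- **Eye round the pin:** the eye was about 5 mm from the pin's centre. Its height, about 13 mm above the rod head's top, is worked out from the tool height, not measured directly.
- **Pull and steadiness:** the wrist force read about 9.4 N, against about 10.7 N expected from the spring figures; I did not look into the difference. The joints were at rest.
- **Clearances:** the gripper looked clear of the rod and pin, and the ring looked clear of the gauge. I never moved near the engine, motor or block, but did not measure them again at the end.

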